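# Mark the last tube, then pull the type cassette

## Task

Mark the last tube of the batch: hold the taller cardboard tube upright and press its foot onto the round sprung table of the marking unit until the table is fully down, then stand the tube upright on the desk again, clear of the unit, and let go of it. Then squeeze the two side catches of the type cassette together, lift the cassette out of its bay until its foot is well clear above the unit, and finish there, still holding it upright and still by its squeezed catches. Leave the shorter tube and the solder reel where they stand.

Things in the scene. Friction and masses are not known exactly. Their poses are not given: they have to be found in the camera images.
- tall_tube_center (a point): centre (half-way up, 44 mm above the foot) of the taller of two brown cardboard tubes: 68 mm outside diameter, 88 mm tall, open at both ends, bore about 48 mm, about 60 g, standing on end on the desk; z is the tube's axis. It can be gripped across its outside (68 mm) or by its wall. Its place and that of the shorter tube may be swapped.
- short_tube_center (a point): centre (36 mm above the foot) of the shorter cardboard tube, 68 mm diameter, 72 mm tall; to be left alone
- reel_center (a point): centre of a solder reel, 60 mm diameter, 35 mm tall, lying flat on the desk; to be left alone
- marking_unit: grey marking unit fixed to the desk, a low block 110 (x) x 260 (y) x 40 mm high; origin at the middle of its underside, on the desk. In its frame the sprung table is centred at (0, +65 mm) and the cassette bay, open at the top, at (0, -65 mm).
- table_top (a point): centre of the top face of the round flat sprung table, 90 mm diameter, 62 mm above the desk when up; moves down with it
- sprung_table (a joint): how far the sprung table is pressed down, m: 0 up, 0.008 fully down. A spring of 800 N/m starts it at about 2 N and it is fully down at about 8.5 N; it springs back when released.
- cassette: upright black type cassette, 64 (x) x 40 (y) x 87 mm, about 165 g, standing in the bay of the marking unit with its axes along the unit's; origin at the centre of its foot, which stands 8 mm above the desk when seated, i.e. 32 mm below the unit's top. About 2 mm play all round in the bay; it comes out straight up once both catches are squeezed.
- cassette_grip (a point): centre point between the two catch pads, 66 mm above the cassette's foot (74 mm above the desk when seated): grip here along the cassette's y axis
- catch_left_face (a point): centre of the outer face of the grey catch pad on the cassette's +y side; 28 mm from the middle plane when out, 22 mm when squeezed. The pad is 30 mm wide (x) and 36 mm tall, from 48 to 84 mm above the foot.
- catch_right_face (a point): the same on the -y side (so 56 mm over both pads when out, 44 mm when fully squeezed)
- catch_left (a joint): how far the +y catch is squeezed in, m: 0 out (its nose hooks under the lip of the bay), 0.006 fully in; spring about 1.5 N at the start, 4.5 N fully in; free of the lip from about 0.004
- catch_right (a joint): the same for the -y catch
Mind the look-alikes: they are no part of the job. There is more than one size of the cassette; the job needs the smallest.

How it is judged:
By the outcome, as a careful person would: the job done as asked, in the order asked, and still so for the second after the job is handed in, while the arm keeps its last pose, push and grip.
It also fails if it takes over 64 s, if anything falls off the work surface, if the arm or the gripper's body presses on something with over 40 N, if the wrist force passes 120 N, or if a joint passes its speed limit or range.

## Robot

A 6-joint arm with a two-finger parallel gripper is mounted at the origin on a cart in front of the work surface, level with it; the furniture and walls round the work are solid. World frame = base frame: x ahead of the robot, y to its left, z up, the work surface at z = 0. Lengths are in m, angles in degrees, forces in N, time in s.
With the tool pointing down it reaches from about 0.4 to 0.825 m from the base axis. Payload 7 kg.
Tool frame: the origin (TCP) lies at the very end of the fingers, on their centre line; the grasp point (between the pads) lies 19 mm behind it; x points along the fingers, y is the direction in which the jaws open and shut, and the axes are right-handed (so a half turn about x gives the same grasp; the last joint's range is limited). The gripper opens to 88 mm and grips with 3 to 60 N. Pads are 19 mm wide; open, the fingers measure 130 mm over their backs; the gripper's body (78 mm by 193 mm) begins 47 mm behind the grasp point.
Start: joints at [-59.066, 20.546, 0.682, 0, -70.136, -16.507], TCP at [0.168, -0.654, 0.227] pointing down, gripper open.
Joint ranges: [-176.03, 176.03], [-82.01, 121.73], [-58.28, 71.71], [-173.87, 95.51], [-174.79, -0.11], [-173.66, 173.66]. Speed limits (degrees/s): [136.94, 136.94, 172.46, 180, 180, 180].

## Interface

Orientations are given as [roll, pitch, yaw] about the fixed x, y, z axes, in that order (R = Rz(yaw) Ry(pitch) Rx(roll)).
In Python, from plant import monitor, eyes, ticket gives the robot as it stands. The module is installed in compiled form; this text tells all that it offers.
- The arm moves only by the shell command python3 -m crank 'ROWS'. ROWS is JSON, a list of rows, each an object with "linear": the shift along the world's x, y, z in units of 60 mm (1.0 is 60 mm), a list of three; "rot": the turn, a rotation vector about the world's x, y, z in units of 5 degrees (1.0 is 5 degrees), a list of three; "hand": the opening, from 0 (shut) to 1 (fully open). In form: [{"linear": [tx, ty, tz], "rot": [ax, ay, az], "hand": hand}, ...]. A call has 1 to 20 rows; each row shifts and turns the pose as measured when the row begins; what a row does not reach is not made up. A row lasts 1/8 s, in which the tool goes at most 62.5 mm and 10.7 degrees, less where a joint would pass 70% of its speed; a pose out of reach is approached as far as the arm can. A call is refused whole if a number of a shift passes 1 or a number of a turn 1, either way. A call with a gripper value outside its range is refused whole. The fingers move at their own pace and stop on an object; the grip force is fixed at half the most. Time passes only in rows, so rows that do not move let the fingers close. It gives the time, the measured TCP pose, the force and the opening at its end, in the units of the state.
- monitor.get_obs(): the state, without advancing time (a new reading comes with each control period).
- eyes.snapshot(name): name is "scene" or "top"; returns a dict with "image" (420x560x3 uint8, red, green, blue), "depth" (420x560 float32, m along the optical axis (not along the pixel's ray), 0 where there is no reading), "K" (3x3 intrinsics, pixels), "camera_from_world" (4x4, takes a point from world to camera coordinates). Camera axes: x right, y up, looking along -z (the intrinsics and any distortion apply to the point x, -y, -z); pixel columns grow to the right and rows downward; lengths in m; the calibration is good to about 2 mm. A picture is of the moment at which its call begins.
- ticket.close_job(): hands the job in, once; it reports no verdict.
The state is a dict: "clock": time; "joint_pos": joint angles; "qvel": joint speeds; "tau": joint torques, N m; "tool_pos": TCP position; "orientation": TCP orientation; "force": force on the tool from outside, world axes, zero at the start; "moment": the same for the moment, N m; "opening": finger opening in m.
Only numpy, scipy, OpenCV 4.12 (cv2) and the standard library are available. Lean on these libraries where they do the work, as an engineer would, in place of code of your own. Each camera call takes 0.05 s, during which the arm holds its last target.

## Working session

There is one attempt and no reset: what is moved stays moved. The work goes in short steps, Python scripts to look and compute and a shell command to move; the robot and the scene stay as the last step left them, time stands still between calls to the robot, and variables do not carry over. Pictures are saved under pics/ and viewed, and the job is handed in when it is done.

```bash
mkdir -p pics
cat > h.py <<'E'
import numpy as np,cv2
from plant import monitor,eyes,ticket
def snap(n,f):
    s=eyes.snapshot(n); cv2.imwrite('pics/'+f,s['image'][...,::-1].copy()); return s
def pts(s):
    d=s['depth'];K=s['K'];v,u=np.mgrid[:d.shape[0],:d.shape[1]]
    x=(u-K[0,2])/K[0,0]*d;y=(v-K[1,2])/K[1,1]*d
    c=np.stack([x,-y,-d,np.ones_like(d)],-1)
    w=c@np.linalg.inv(s['camera_from_world']).T
    w[d==0]=np.nan
    return w[...,:3]
E
python3 - <<'E'
from h import *
o=monitor.get_obs();print(o)
for n in('scene','top'):
    s=snap(n,n+'0.png');np.savez('pics/%s0.npz'%n,**s);print(s['K'],s['camera_from_world'])
E
```

```text
{'clock': 0.0, 'joint_pos': array([-5.90656136e+01,  2.05932698e+01,  6.34877277e-01, -2.16590494e-02,
       -7.01371523e+01, -1.65053969e+01]), 'qvel': array([ 0.00624218, -0.03047299, -0.04847978,  0.07464002,  0.08455524,
        0.01453717]), 'tau': array([ 5.15685842e-04, -5.82707334e+01,  2.93053633e+01,  6.99657887e+00,
        6.85199499e-03, -1.77102997e-04]), 'tool_pos': array([ 0.16803932, -0.65324074,  0.22560554]), 'orientation': array([ 94.4771329 ,  89.90230902, 108.89874628]), 'force': array([-1.05422431,  0.09523518,  0.67306372]), 'moment': array([0.0255199 , 0.00114817, 0.01311184]), 'opening': 0.08757980913468538}
[[432.07269171   0.         273.83578025]
 [  0.         432.07269171 209.55339126]
 [  0.           0.           1.        ]] [[-0.75415258 -0.65664335 -0.0085674   0.38711002]
 [ 0.39112099 -0.45960449  0.79736321 -0.31959198]
 [-0.52752086  0.59798263  0.60343891 -1.08577252]
 [ 0.          0.          0.          1.        ]]
[[398.54111589   0.         274.15606271]
 [  0.         398.54111589 210.70108679]
 [  0.           0.           1.        ]] [[ 0.00925149 -0.99995538 -0.00191122 -0.04729089]
 [ 0.98008296  0.00868843  0.19839836 -0.5727744 ]
 [-0.1983729  -0.00370864  0.9801196  -1.05440671]
 [ 0.          0.          0.          1.        ]]
```

View pics/scene0.png

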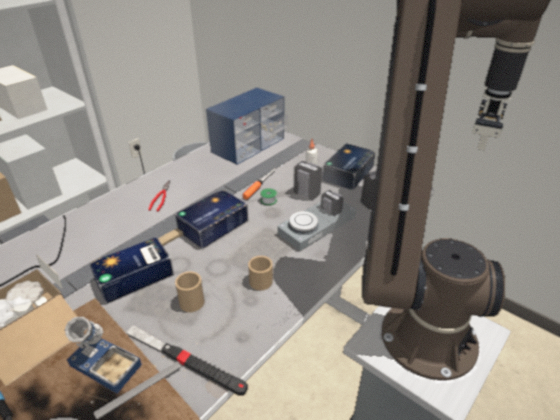

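View pics/top0.png

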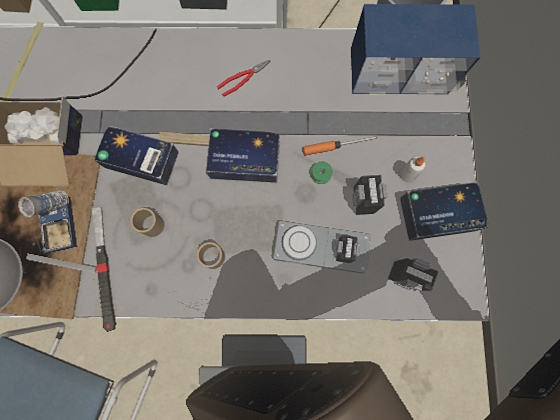

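The top view shows the unit at about (322,246), with the table at (298,241) and the seated cassette at (347,248). The tubes are at (147,222) and (210,254), the green reel is at (320,173), and look-alike cassettes stand at (369,195) and (413,275). Next I measure their positions from depth.

Run:
```python
from h import *
s=dict(np.load('pics/top0.npz'));P=pts(s)
def box(u0,u1,v0,v1,zmin,zmax):
    Q=P[v0:v1,u0:u1].reshape(-1,3);Q=Q[np.isfinite(Q[:,2])];return Q[(Q[:,2]>zmin)&(Q[:,2]<zmax)]
def circ(Q):
    (c,r)=cv2.minEnclosingCircle(Q[:,:2].astype(np.float32)*1000);return np.round(c,1),round(r,1),np.round(np.median(Q,0),4),len(Q)
for n,b in dict(A=(125,170,200,245),B=(190,232,235,275),reel=(305,335,158,190)).items():
    Q=box(*b,0.02,0.2);zt=np.percentile(Q[:,2],95);print(n,zt,circ(Q[Q[:,2]>zt-.006]))
Q=box(265,375,215,280,.034,.046);R=cv2.minAreaRect(Q[:,:2].astype(np.float32)*1000);print('unit',R,np.median(Q[:,2]))
print('desk',np.nanmedian(P[280:300,110:180,2]))
Q=box(275,322,220,262,.055,.075);print('table',circ(Q),np.percentile(Q[:,2],[5,50,95]))
Q=box(330,362,228,270,.05,.15);print('cas z',np.percentile(Q[:,2],[5,50,95,99]));zt=np.percentile(Q[:,2],97)
for a,b in((.085,.12),(.05,.085)):
    q=Q[(Q[:,2]>a)&(Q[:,2]<b)];print(len(q),cv2.minAreaRect(q[:,:2].astype(np.float32)*1000) if len(q) else'')
for n in('scene','top'):
    s=dict(np.load(f'pics/{n}0.npz'));im=s['image']
    c=im[180:260,260:360] if n=='scene' else im[205:285,260:380]
    cv2.imwrite(f'pics/{n}c.png',cv2.resize(c[...,::-1],None,fx=6,fy=6,interpolation=cv2.INTER_CUBIC))
```

```text
A 0.08903415983350607 (array([539.7, 311.8]), 35.1, array([0.5373, 0.3117, 0.0871]), 160)
B 0.07395019062869612 (array([449.5, 131.7]), 34.2, array([0.4501, 0.1306, 0.0717]), 155)
reel 0.038351300793941494 (array([ 697.5, -180.6]), 30.2, array([ 0.6978, -0.18  ,  0.035 ]), 264)
unit ((478.2463684082031, -176.1041259765625), (259.7631530761719, 110.48011779785156), 81.86820983886719) 0.03972806829418174
desk -0.0005755351588194735
table (array([ 487.4, -111.6]), 44.8, array([ 0.4861, -0.1109,  0.062 ]), 828) [0.05872439 0.06202166 0.06521325]
cas z [0.06007176 0.09235954 0.09856938 0.10053656]
383 ((469.31964111328125, -239.83412170410156), (55.83879089355469, 64.5591812133789), 81.97206115722656)
116 ((468.8343200683594, -238.93621826171875), (54.97235870361328, 63.587074279785156), 81.7225112915039)
```

```bash
echo
```

```text
(no output)
```

View pics/scenec.png

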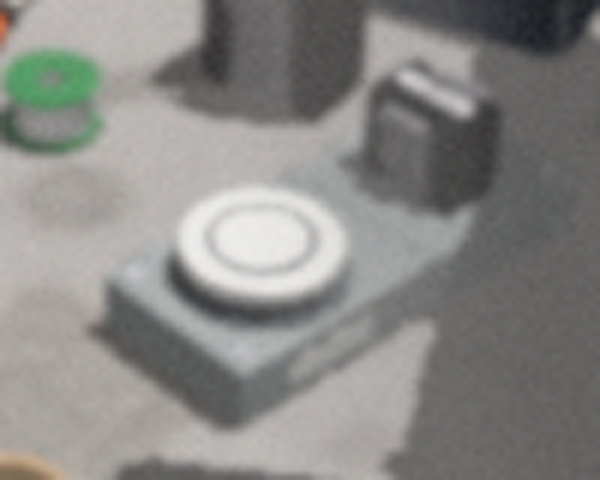

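View pics/topc.png

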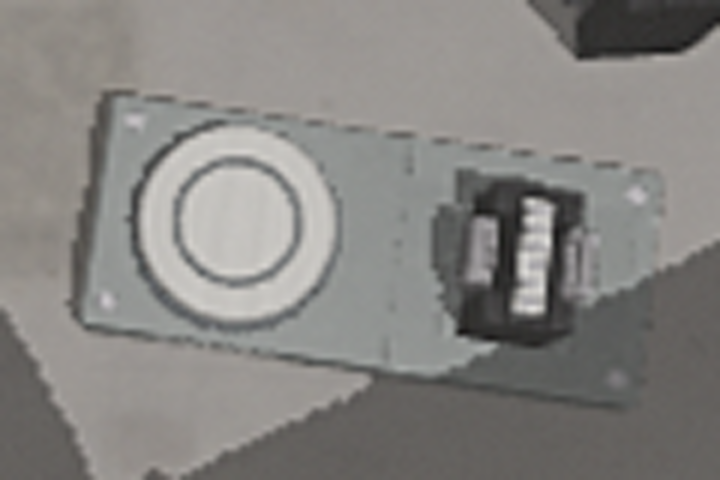

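```bash
cat >> h.py <<'E'
from scipy.spatial.transform import Rotation as Ro
def st(tgt=None):
    o=monitor.get_obs();R=Ro.from_euler('xyz',o['orientation'],degrees=True).as_matrix()
    print('t',round(o['clock'],2),'p',np.round(o['tool_pos'],4),'q',np.round(o['joint_pos'],1),'op',round(o['opening'],4),'F',np.round(o['force'],1))
    yaw=np.degrees(np.arctan2(R[1,1],R[0,1]));print('x',np.round(R[:,0],4),'jaw',np.round(R[:,1],4),'jaw az',round(yaw,2))
    # rotvec needed to make x down and jaw az 81.9 (mod 180)
    for a in(81.9,-98.1):
        y=np.array([np.cos(np.radians(a)),np.sin(np.radians(a)),0]);x=np.array([0,0,-1.]);T=np.stack([x,y,np.cross(x,y)],1)
        rv=np.degrees(Ro.from_matrix(T@R.T).as_rotvec());print('rot units',np.round(rv/5,3))
    if tgt is not None: print('lin units',np.round((np.array(tgt)-o['tool_pos'])/.06,3))
E
python3 -c "
from h import *
st([.5385,.3118,.2])"
```

```text
t 0.1 p [ 0.1681 -0.6533  0.2257] q [-59.1  20.6   0.6  -0.  -70.1 -16.5] op 0.0875 F [-0.4 -0.5 -0.5]
x [-5.0e-04  1.4e-03 -1.0e+00] jaw [-0.2491  0.9685  0.0015] jaw az 104.42
rot units [-1.700e-02 -3.000e-03 -4.504e+00]
rot units [ 4.0000e-03 -2.4000e-02  3.1496e+01]
lin units [ 6.174 16.085 -0.429]
```

```bash
python3 -m crank '[{"linear":[0.7,0.7,0],"rot":[0,0,-0.65],"hand":1},{"linear":[0.7,0.7,0],"rot":[0,0,-0.65],"hand":1},{"linear":[0.7,0.7,0],"rot":[0,0,-0.65],"hand":1},{"linear":[0.7,0.7,0],"rot":[0,0,-0.65],"hand":1},{"linear":[0.7,0.7,0],"rot":[0,0,-0.65],"hand":1},{"linear":[0.7,0.7,0],"rot":[0,0,-0.65],"hand":1},{"linear":[0.7,0.7,0],"rot":[0,0,-0.6],"hand":1},{"linear":[0.1,1,0],"rot":[0,0,0],"hand":1},{"linear":[0.1,1,0],"rot":[0,0,0],"hand":1},{"linear":[0.1,1,0],"rot":[0,0,0],"hand":1},{"linear":[0.1,1,0],"rot":[0,0,0],"hand":1}]'; python3 -c "
from h import *
st([.5385,.3118,.15])"
```

```text
clock: 1.48
tool_pos: [0.491, -0.1036, 0.2198]
orientation: [137.5, 89.5, 128.2]
force: [2.1, 0.6, 0.5]
opening: 0.0874
t 1.48 p [ 0.491  -0.1036  0.2198] q [  10.2    4.6  -20.8   -0.5  -64.8 -109.3] op 0.0874 F [2.1 0.6 0.5]
x [-0.0052  0.0066 -1.    ] jaw [0.1613 0.9869 0.0057] jaw az 80.72
rot units [-0.076 -0.061  0.237]
rot units [ -0.095   0.118 -35.763]
lin units [ 0.791  6.924 -1.163]
```

```bash
python3 -m crank '[{"linear":[0.1,1,0],"rot":[0,0,0],"hand":1},{"linear":[0.1,1,0],"rot":[0,0,0],"hand":1},{"linear":[0.1,1,0],"rot":[0,0,0],"hand":1},{"linear":[0.1,1,0],"rot":[0,0,0],"hand":1},{"linear":[0.1,1,0],"rot":[0,0,0],"hand":1},{"linear":[0.1,1,0],"rot":[0,0,0],"hand":1},{"linear":[0.1,0.8,-0.5],"rot":[0,0,0],"hand":1},{"linear":[0,0,-0.5],"rot":[0,0,0],"hand":1},{"linear":[0,0,0],"rot":[0,0,0],"hand":1}]'; python3 -c "
from h import *
st([.5385,.3118,.11])
s=snap('scene','s1.png');snap('top','t1.png')"
```

```text
clock: 2.6
tool_pos: [0.5301, 0.3228, 0.1567]
orientation: [145.0, 89.5, 136.1]
force: [-0.2, -0.4, 0.3]
opening: 0.0876
t 2.6 p [0.5301 0.3228 0.1567] q [  49.    18.5  -11.6   -0.6  -59.8 -147.7] op 0.0876 F [-0.2 -0.4  0.3]
x [-0.0061  0.0059 -1.    ] jaw [0.1552 0.9879 0.0049] jaw az 81.07
rot units [-0.067 -0.07   0.165]
rot units [ -0.11    0.105 -35.834]
lin units [ 0.141 -0.183 -0.779]
```

View pics/t1.png

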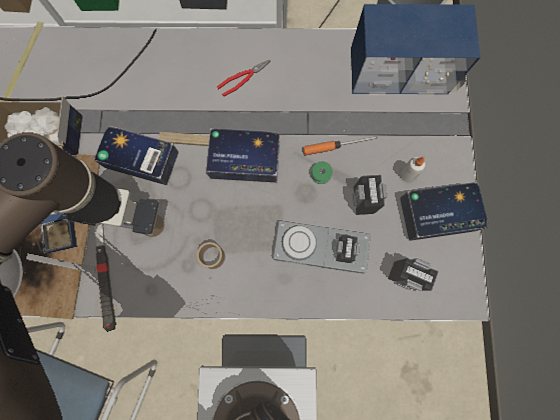

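View pics/s1.png

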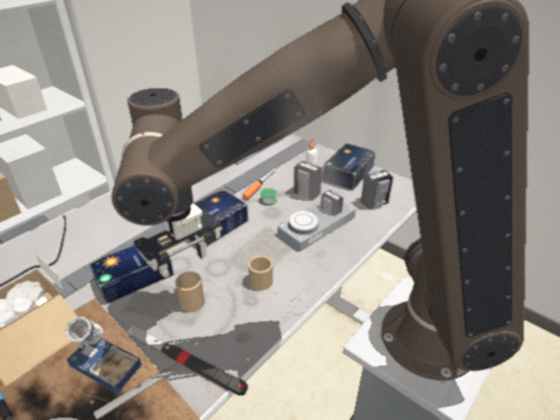

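The gripper hangs over the tall tube (scene pixel 190,290) and the boxes are clear of it. I'll correct the pose and go down.

```bash
python3 -m crank '[{"linear":[0.14,-0.18,-0.4],"rot":[-0.07,-0.07,0.16],"hand":1},{"linear":[0,0,-0.3],"rot":[0,0,0],"hand":1},{"linear":[0,0,0],"rot":[0,0,0],"hand":1}]'; python3 -c "
from h import *
st([.5385,.3118,.046])"
```

```text
clock: 3.08
tool_pos: [0.5425, 0.3124, 0.1219]
orientation: [46.8, 89.3, 38.5]
force: [0.1, -0.4, 0.6]
opening: 0.0878
t 3.08 p [0.5425 0.3124 0.1219] q [ 4.790e+01  2.040e+01 -1.430e+01  1.000e-01 -5.470e+01 -1.462e+02] op 0.0878 F [ 0.1 -0.4  0.6]
x [ 0.0095  0.0076 -0.9999] jaw [0.1433 0.9896 0.0089] jaw az 81.76
rot units [-0.087  0.109  0.028]
rot units [  0.171   0.137 -35.972]
lin units [-0.066 -0.01  -1.265]
```

```bash
python3 -m crank '[{"linear":[-0.07,0,-0.4],"rot":[-0.08,0.1,0.03],"hand":1},{"linear":[0,0,-0.4],"rot":[0,0,0],"hand":1},{"linear":[0,0,-0.3],"rot":[0,0,0],"hand":1},{"linear":[0,0,0],"rot":[0,0,0],"hand":1}]'; python3 -c "
from h import *
st([.5385,.3118,.046])"
```

```text
clock: 3.58
tool_pos: [0.539, 0.3138, 0.057]
orientation: [53.0, 89.7, 44.9]
force: [0.1, -0.1, 0.1]
opening: 0.0876
t 3.58 p [0.539  0.3138 0.057 ] q [  48.1   24.4  -17.9    0.   -47.4 -146.3] op 0.0876 F [ 0.1 -0.1  0.1]
x [ 0.0038  0.0037 -1.    ] jaw [0.1413 0.99   0.0042] jaw az 81.88
rot units [-0.043  0.043  0.005]
rot units [  0.068   0.067 -35.995]
lin units [-0.009 -0.033 -0.183]
```

```bash
python3 -m crank '[{"linear":[0,-0.03,-0.18],"rot":[-0.04,0.04,0],"hand":1},{"linear":[0,0,0],"rot":[0,0,0],"hand":1},{"linear":[0,0,0],"rot":[0,0,0],"hand":0},{"linear":[0,0,0],"rot":[0,0,0],"hand":0},{"linear":[0,0,0],"rot":[0,0,0],"hand":0},{"linear":[0,0,0],"rot":[0,0,0],"hand":0},{"linear":[0,0,0],"rot":[0,0,0],"hand":0}]'; python3 -c "
from h import *
st([.5385,.3118,.046])"
```

```text
clock: 4.45
tool_pos: [0.5402, 0.3132, 0.0484]
orientation: [51.5, 89.8, 43.4]
force: [-1.2, -0.1, -1.1]
opening: 0.0672
t 4.45 p [0.5402 0.3132 0.0484] q [  48.    25.   -18.2    0.   -46.5 -146.1] op 0.0672 F [-1.2 -0.1 -1.1]
x [ 0.003   0.0028 -1.    ] jaw [0.141  0.99   0.0032] jaw az 81.9
rot units [-0.033  0.034  0.001]
rot units [  0.054   0.051 -35.999]
lin units [-0.028 -0.023 -0.04 ]
```

```bash
python3 -m crank '[{"linear":[0,0,0.5],"rot":[0,0,0],"hand":0},{"linear":[0,0,0.8],"rot":[0,0,0],"hand":0},{"linear":[0,-0.3,0.8],"rot":[0,0,0],"hand":0},{"linear":[-0.1,-0.8,0],"rot":[0,0,0],"hand":0},{"linear":[-0.1,-0.8,0],"rot":[0,0,0],"hand":0},{"linear":[-0.1,-0.8,0],"rot":[0,0,0],"hand":0},{"linear":[-0.1,-0.8,0],"rot":[0,0,0],"hand":0},{"linear":[-0.1,-0.8,0],"rot":[0,0,0],"hand":0},{"linear":[-0.1,-0.8,0],"rot":[0,0,0],"hand":0},{"linear":[-0.1,-0.7,0],"rot":[0,0,0],"hand":0},{"linear":[0,0,0],"rot":[0,0,0],"hand":0},{"linear":[0,0,0],"rot":[0,0,0],"hand":0}]'; python3 -c "
from h import *
st([.489,-.1118,.14])
s=snap('scene','s2.png');snap('top','t2.png')"
```

```text
clock: 5.95
tool_pos: [0.4944, -0.0453, 0.1784]
orientation: [32.7, 89.7, 24.6]
force: [0.2, 0.1, -0.8]
opening: 0.0672
t 5.95 p [ 0.4944 -0.0453  0.1784] q [  17.5    5.7  -25.6   -0.   -58.4 -115.5] op 0.0672 F [ 0.2  0.1 -0.8]
x [ 0.0052  0.0024 -1.    ] jaw [0.1399 0.9902 0.0031] jaw az 81.96
rot units [-0.027  0.06  -0.011]
rot units [-0.094 -0.043 35.989]
lin units [-0.09  -1.109 -0.641]
```

View pics/s2.png

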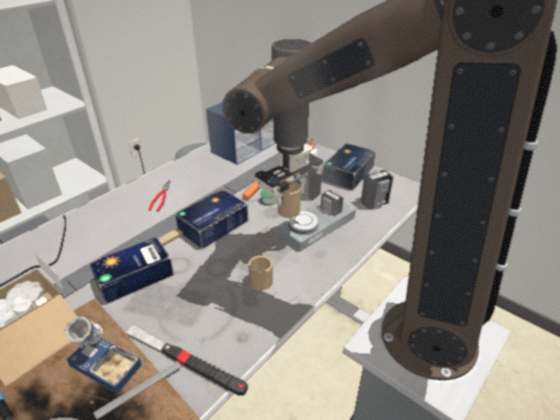

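The tube is held upright at scene pixel (289,198). Next I move it over the table.

```bash
python3 -m crank '[{"linear":[-0.05,-0.6,0],"rot":[-0.03,0.06,0],"hand":0},{"linear":[-0.04,-0.5,0],"rot":[0,0,0],"hand":0},{"linear":[0,0,-0.4],"rot":[0,0,0],"hand":0},{"linear":[0,0,-0.2],"rot":[0,0,0],"hand":0},{"linear":[0,0,0],"rot":[0,0,0],"hand":0}]'; python3 -c "
from h import *
st([.489,-.1118,.1024])
s=snap('top','t3.png');P=pts(s)
snap('scene','s3.png')
c=s['image'][180:290,250:390];cv2.imwrite('pics/t3c.png',cv2.resize(c[...,::-1],None,fx=5,fy=5))"
```

```text
clock: 6.68
tool_pos: [0.4911, -0.108, 0.1417]
orientation: [-24.2, 90.0, -31.7]
force: [-0.5, 0.5, -0.0]
opening: 0.0672
t 6.67 p [ 0.4911 -0.108   0.1417] q [  10.     8.6  -27.6    0.   -53.8 -107.6] op 0.0672 F [-0.5  0.5 -0. ]
x [ 7.e-04 -4.e-04 -1.e+00] jaw [ 1.306e-01  9.914e-01 -3.000e-04] jaw az 82.5
rot units [ 0.005  0.008 -0.119]
rot units [-1.2000e-02  8.0000e-03  3.5881e+01]
lin units [-0.036 -0.064 -0.656]
```

View pics/t3c.png

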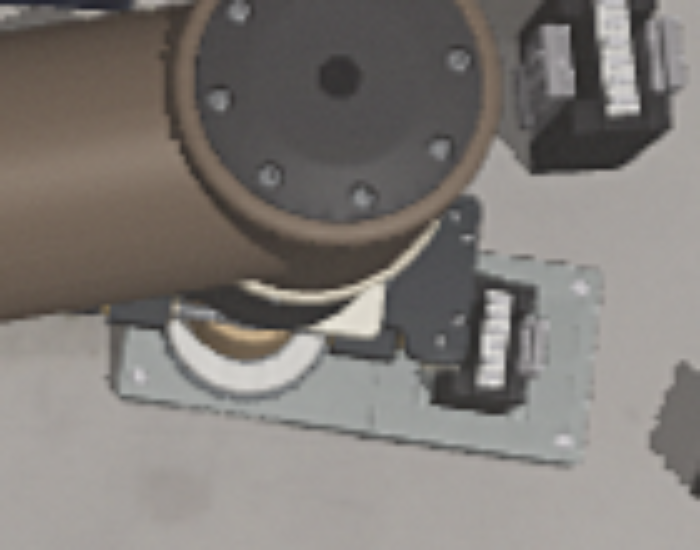

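View pics/s3.png

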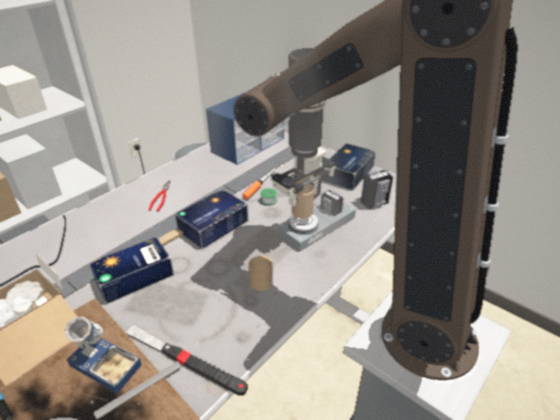

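The tube hangs centred over the white table (scene about 303,205). Lowering it towards contact at a TCP height of about 0.110.

```bash
python3 -m crank '[{"linear":[-0.035,-0.06,-0.25],"rot":[0,0,-0.12],"hand":0},{"linear":[0,0,-0.15],"rot":[0,0,0],"hand":0},{"linear":[0,0,0],"rot":[0,0,0],"hand":0}]'; python3 -c "
from h import *
st([.489,-.1118,.1024])";python3 -m crank '[{"linear":[0,0,-0.1],"rot":[0,0,0],"hand":0},{"linear":[0,0,0],"rot":[0,0,0],"hand":0}]'; python3 -m crank '[{"linear":[0,0,-0.08],"rot":[0,0,0],"hand":0},{"linear":[0,0,0],"rot":[0,0,0],"hand":0}]'; python3 -c "
from h import *
st([.489,-.1118,.1024])"
```

```text
clock: 7.15
tool_pos: [0.49, -0.1112, 0.1179]
orientation: [5.9, 89.8, -2.2]
force: [1.0, 0.7, -1.1]
opening: 0.0672
t 7.15 p [ 0.49   -0.1112  0.1179] q [ 9.700e+00  1.010e+01 -2.950e+01  1.000e-01 -5.020e+01 -1.078e+02] op 0.0672 F [ 1.   0.7 -1.1]
x [ 3.9e-03 -2.0e-04 -1.0e+00] jaw [1.406e-01 9.901e-01 4.000e-04] jaw az 81.92
rot units [ 0.002  0.044 -0.004]
rot units [-6.9000e-02  3.0000e-03  3.5996e+01]
lin units [-0.017 -0.009 -0.259]
clock: 7.4
tool_pos: [0.4901, -0.1113, 0.1116]
orientation: [4.9, 89.8, -3.1]
force: [0.2, -0.4, -0.3]
opening: 0.0671
clock: 7.65
tool_pos: [0.4911, -0.1113, 0.1074]
orientation: [3.5, 89.7, -4.5]
force: [-0.9, -0.5, 3.1]
opening: 0.067
t 7.65 p [ 0.4911 -0.1113  0.1074] q [ 9.700e+00  1.090e+01 -3.020e+01  1.000e-01 -4.860e+01 -1.078e+02] op 0.067 F [-0.9 -0.5  3.1]
x [ 5.8e-03 -5.0e-04 -1.0e+00] jaw [1.402e-01 9.901e-01 4.000e-04] jaw az 81.94
rot units [ 0.005  0.066 -0.008]
rot units [-1.0400e-01  8.0000e-03  3.5991e+01]
lin units [-0.034 -0.008 -0.084]
```

```bash
python3 -m crank '[{"linear":[-0.01,0,-0.07],"rot":[0,0.04,0],"hand":0},{"linear":[0,0,0],"rot":[0,0,0],"hand":0}]'; python3 -m crank '[{"linear":[0,0,-0.06],"rot":[0,0.03,0],"hand":0},{"linear":[0,0,0],"rot":[0,0,0],"hand":0}]'; python3 -m crank '[{"linear":[0,0,-0.05],"rot":[0,0,0],"hand":0},{"linear":[0,0,-0.02],"rot":[0,0,0],"hand":0}]'; python3 -c "
from h import *
st([.489,-.1118,.1024])"
```

```text
clock: 7.9
tool_pos: [0.4912, -0.1113, 0.104]
orientation: [-0.1, 89.8, -8.2]
force: [-2.4, 1.6, 6.2]
opening: 0.0671
clock: 8.15
tool_pos: [0.4915, -0.1115, 0.1021]
orientation: [-18.4, 89.9, -26.4]
force: [-2.9, 1.0, 7.5]
opening: 0.067
clock: 8.4
tool_pos: [0.4921, -0.1118, 0.1016]
orientation: [-19.9, 89.7, -27.8]
force: [-7.1, 2.9, 15.2]
opening: 0.0673
t 8.4 p [ 0.4921 -0.1118  0.1016] q [   9.7   11.4  -30.4    0.2  -47.9 -107.7] op 0.0673 F [-7.1  2.9 15.2]
x [ 0.004  -0.0021 -1.    ] jaw [ 0.1376  0.9905 -0.0016] jaw az 82.09
rot units [ 0.024  0.046 -0.038]
rot units [-0.072  0.038 35.961]
lin units [-0.052 -0.001  0.014]
```

```bash
python3 -m crank '[{"linear":[0,0,-0.03],"rot":[0,0,0],"hand":0},{"linear":[0,0,-0.03],"rot":[0,0,0],"hand":0},{"linear":[0,0,-0.03],"rot":[0,0,0],"hand":0}]'; python3 -c "
from h import *
st()
s=snap('top','t4.png');P=pts(s)
Q=P[220:270,270:325].reshape(-1,3);Q=Q[(np.hypot(Q[:,0]-.4874,Q[:,1]+.1118)<.044)&(np.hypot(Q[:,0]-.4874,Q[:,1]+.1118)>.037)&(Q[:,2]<.075)]
print(np.median(Q,0),len(Q))
c=s['image'][180:290,250:390];cv2.imwrite('pics/t4c.png',cv2.resize(c[...,::-1],None,fx=5,fy=5))"
```

```text
clock: 8.78
tool_pos: [0.4921, -0.1117, 0.1014]
orientation: [-16.8, 89.6, -24.7]
force: [-8.0, 3.4, 22.6]
opening: 0.0673
t 8.78 p [ 0.4921 -0.1117  0.1014] q [   9.7   11.4  -30.6    0.3  -47.7 -107.7] op 0.0673 F [-8.   3.4 22.6]
x [ 0.006  -0.0028 -1.    ] jaw [ 0.1362  0.9907 -0.0019] jaw az 82.17
rot units [ 0.032  0.069 -0.055]
rot units [-0.108  0.05  35.945]
[ 0.45369005 -0.10827897  0.05387277] 89
```

View pics/t4c.png

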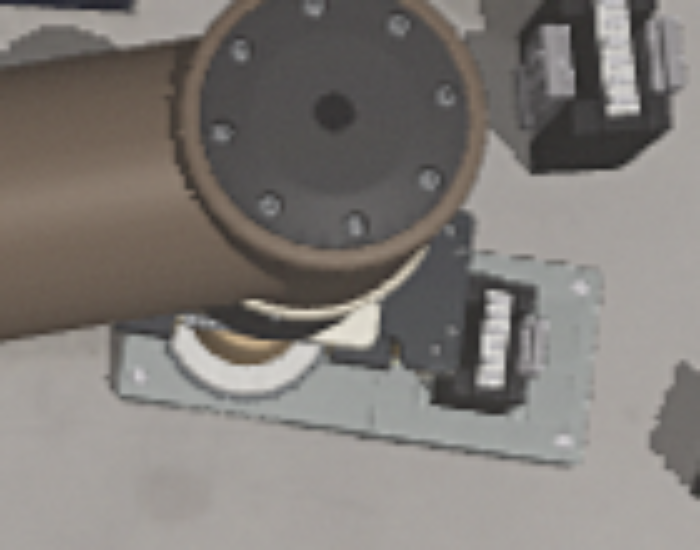

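The table's top now reads 53.9 mm, which is 8 mm down, and the force is 22 N against the stop. It is fully pressed, so I lift and carry the tube to free desk near (0.57, 0.07).

```bash
python3 -m crank '[{"linear":[0,0,0.2],"rot":[0,0,0],"hand":0},{"linear":[0,0,0.6],"rot":[0,0,0],"hand":0},{"linear":[0.3,0.5,0.2],"rot":[0,0,0],"hand":0},{"linear":[0.4,0.8,0],"rot":[0,0,0],"hand":0},{"linear":[0.4,0.8,0],"rot":[0,0,0],"hand":0},{"linear":[0.2,0.8,0],"rot":[0,0,0],"hand":0},{"linear":[0,0.3,0],"rot":[0,0,0],"hand":0},{"linear":[0,0,0],"rot":[0,0,0],"hand":0}]'; python3 -c "
from h import *
st([.573,.07,.06])
s=snap('top','t5.png');snap('scene','s5.png')"
```

```text
clock: 9.82
tool_pos: [0.5701, 0.0859, 0.1628]
orientation: [-16.3, 89.7, -24.3]
force: [-0.9, 0.2, -1.0]
opening: 0.0673
t 9.82 p [0.5701 0.0859 0.1628] q [  28.1   14.1  -17.4    0.3  -58.3 -126.3] op 0.0673 F [-0.9  0.2 -1. ]
x [ 0.0043 -0.0019 -1.    ] jaw [ 0.1391  0.9903 -0.0013] jaw az 82.0
rot units [ 0.022  0.049 -0.021]
rot units [-7.7000e-02  3.5000e-02  3.5979e+01]
lin units [ 0.048 -0.264 -1.713]
```

View pics/s5.png

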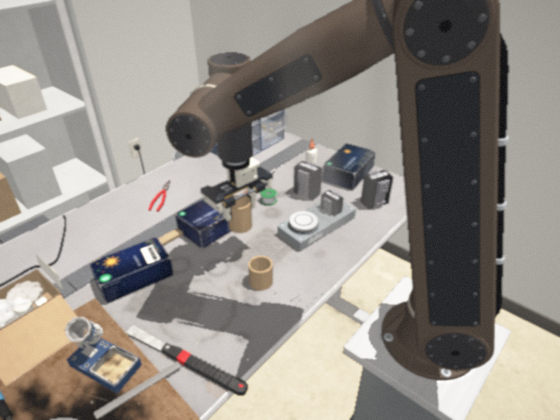

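View pics/t5.png

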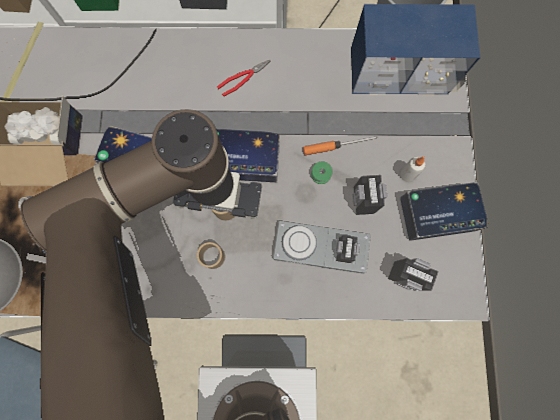

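Run:
```python
from h import *
s=dict(np.load('pics/top0.npz'));P=pts(s)
Q=P[120:190,200:285].reshape(-1,3);Q=Q[Q[:,2]>.02];print(np.nanpercentile(Q,[0.5,99.5],axis=0))
```

```text
[[ 0.67240179 -0.05143661  0.02177984]
 [ 0.80789762  0.14761864  0.0777643 ]]
```

```bash
python3 -m crank '[{"linear":[0,-0.1,-0.7],"rot":[0,0.05,0],"hand":0},{"linear":[0,0,-0.6],"rot":[0,0,0],"hand":0},{"linear":[0,0,-0.3],"rot":[0,0,0],"hand":0},{"linear":[0,0,-0.1],"rot":[0,0,0],"hand":0},{"linear":[0,0,0],"rot":[0,0,0],"hand":0}]'; python3 -c "
from h import *
st([.570,.08,.048])"
```

```text
clock: 10.55
tool_pos: [0.5694, 0.0726, 0.0603]
orientation: [-18.6, 89.8, -27.0]
force: [0.9, -0.1, 0.2]
opening: 0.0674
t 10.55 p [0.5694 0.0726 0.0603] q [  26.9   20.3  -24.2    0.2  -45.4 -125.4] op 0.0674 F [ 0.9 -0.1  0.2]
x [ 0.0024 -0.0012 -1.    ] jaw [ 1.464e-01  9.892e-01 -8.000e-04] jaw az 81.58
rot units [0.014 0.027 0.063]
rot units [ 4.3000e-02 -2.2000e-02 -3.5937e+01]
lin units [ 0.009  0.123 -0.205]
```

```bash
python3 -m crank '[{"linear":[0,0,-0.12],"rot":[0.01,0.02,0],"hand":0},{"linear":[0,0,0],"rot":[0,0,0],"hand":0}]';python3 -m crank '[{"linear":[0,0,-0.06],"rot":[0,0,0],"hand":0},{"linear":[0,0,0],"rot":[0,0,0],"hand":0}]';python3 -m crank '[{"linear":[0,0,-0.03],"rot":[0,0,0],"hand":0},{"linear":[0,0,0],"rot":[0,0,0],"hand":0}]'
```

```text
clock: 10.8
tool_pos: [0.5704, 0.0725, 0.0543]
orientation: [22.9, 89.8, 14.5]
force: [-0.1, -0.1, -0.8]
opening: 0.0672
clock: 11.05
tool_pos: [0.5708, 0.0728, 0.0513]
orientation: [26.0, 89.7, 17.5]
force: [0.1, -0.2, 1.0]
opening: 0.0673
clock: 11.3
tool_pos: [0.5709, 0.073, 0.0495]
orientation: [26.1, 89.7, 17.7]
force: [0.5, -0.3, -0.6]
opening: 0.0674
```

```bash
python3 -m crank '[{"linear":[0,0,-0.03],"rot":[0,0,0],"hand":0},{"linear":[0,0,0],"rot":[0,0,0],"hand":0}]';python3 -m crank '[{"linear":[0,0,-0.03],"rot":[0,0,0],"hand":0},{"linear":[0,0,0],"rot":[0,0,0],"hand":0}]'
```

```text
clock: 11.55
tool_pos: [0.5712, 0.0731, 0.048]
orientation: [25.0, 89.7, 16.7]
force: [-0.3, 0.2, 1.3]
opening: 0.0669
clock: 11.8
tool_pos: [0.5713, 0.0732, 0.0481]
orientation: [20.6, 89.7, 12.3]
force: [-0.2, -0.1, -1.4]
opening: 0.0672
```

```bash
python3 -m crank '[{"linear":[0,0,-0.05],"rot":[0,0,0],"hand":0},{"linear":[0,0,-0.03],"rot":[0,0,0],"hand":0}]';python3 -m crank '[{"linear":[0,0,-0.03],"rot":[0,0,0],"hand":0},{"linear":[0,0,0],"rot":[0,0,0],"hand":0}]'
```

```text
clock: 12.05
tool_pos: [0.572, 0.0734, 0.0476]
orientation: [15.1, 89.5, 6.8]
force: [-9.3, 0.6, 19.1]
opening: 0.0673
clock: 12.3
tool_pos: [0.5718, 0.0734, 0.048]
orientation: [15.4, 89.5, 7.1]
force: [0.8, -0.6, -1.2]
opening: 0.0674
```

The foot is on the desk (19 N on contact, now relaxed). Releasing.

```bash
python3 -m crank '[{"linear":[0,0,0],"rot":[0,0,0],"hand":1},{"linear":[0,0,0],"rot":[0,0,0],"hand":1},{"linear":[0,0,0],"rot":[0,0,0],"hand":1},{"linear":[0,0,0],"rot":[0,0,0],"hand":1}]'; python3 -c "
from h import *
st()"; python3 -m crank '[{"linear":[0,0,0.3],"rot":[0,0,0],"hand":1},{"linear":[0,0,0.7],"rot":[0,0,0],"hand":1},{"linear":[0,0,0.8],"rot":[0,0,0],"hand":1},{"linear":[0,0,0.8],"rot":[0,0,0],"hand":1},{"linear":[-0.25,-0.8,0],"rot":[0,0,0],"hand":1},{"linear":[-0.25,-0.9,0],"rot":[0,0,0],"hand":1},{"linear":[-0.25,-0.9,0],"rot":[0,0,0],"hand":1},{"linear":[-0.25,-0.9,0],"rot":[0,0,0],"hand":1},{"linear":[-0.25,-0.9,0],"rot":[0,0,0],"hand":1},{"linear":[-0.25,-0.7,0],"rot":[0,0,0],"hand":1},{"linear":[0,0,0],"rot":[0,0,0],"hand":1}]'; python3 -c "
from h import *
st([.469,-.2403,.13])
s=snap('top','t6.png');np.savez('pics/t6.npz',**s);snap('scene','s6.png')"
```

```text
clock: 12.8
tool_pos: [0.5719, 0.0733, 0.0471]
orientation: [14.9, 89.5, 6.7]
force: [-0.1, 0.4, -0.8]
opening: 0.0875
t 12.8 p [0.5719 0.0733 0.0471] q [  26.9   21.3  -24.9    0.3  -43.3 -125.3] op 0.0875 F [-0.1  0.4 -0.8]
x [ 0.0087  0.001  -1.    ] jaw [0.1431 0.9897 0.0022] jaw az 81.77
rot units [-0.012  0.099  0.026]
rot units [ 1.5600e-01  1.8000e-02 -3.5974e+01]
clock: 14.18
tool_pos: [0.4774, -0.2412, 0.2074]
orientation: [2.9, 89.5, -5.2]
force: [0.3, 0.0, -0.2]
opening: 0.0877
t 14.18 p [ 0.4774 -0.2412  0.2074] q [ -5.8   7.9 -19.   -0.  -62.6 -92.3] op 0.0877 F [ 0.3  0.  -0.2]
x [ 9.2e-03 -8.0e-04 -1.0e+00] jaw [1.404e-01 9.901e-01 5.000e-04] jaw az 81.93
rot units [ 0.01   0.105 -0.005]
rot units [-1.6500e-01  1.5000e-02  3.5994e+01]
lin units [-0.141  0.015 -1.29 ]
```

View pics/s6.png

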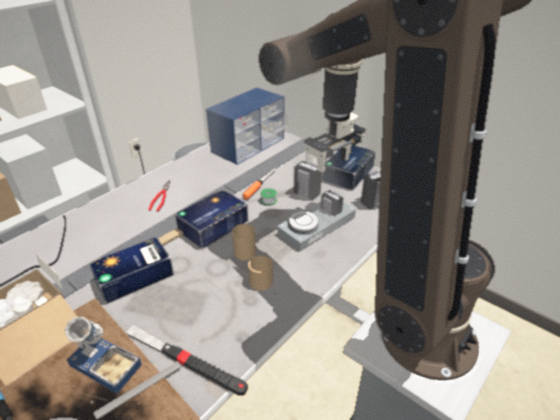

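View pics/t6.png

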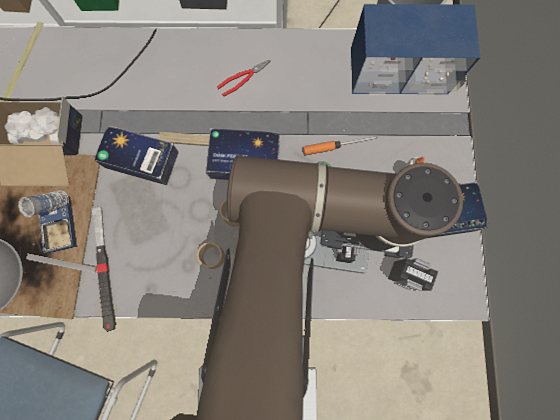

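The tall tube stands upright at scene (243,243), clear of the unit. Before going down to the cassette I check the space under the gripper body.

```bash
python3 - <<'E'
from h import *
s=dict(np.load('pics/top0.npz'));P=pts(s).reshape(-1,3);P=P[np.isfinite(P[:,2])&(P[:,2]<.3)]
y=np.array([.141,.99]);x=np.array([.99,-.141]);d=P[:,:2]-[.469,-.2403]
a,b=d@x,d@y
m=(abs(a)<.06)&(abs(b)<.13)&(P[:,2]>.05)
for lo in np.arange(-.13,.13,.02):
    k=m&(b>=lo)&(b<lo+.02);print(round(lo,2),k.sum(),P[k,2].max() if k.any() else '')
# refine pads center: points z .085-.1
k=(abs(a)<.05)&(abs(b)<.045)&(P[:,2]>.08)
print(a[k].min(),a[k].max(),b[k].min(),b[k].max(),P[k,2].max())
E
python3 -m crank '[{"linear":[-0.14,0.015,-0.4],"rot":[0,0.1,0],"hand":1},{"linear":[0,0,-0.5],"rot":[0,0,0],"hand":1},{"linear":[0,0,0],"rot":[0,0,0],"hand":1}]'; python3 -c "
from h import *
st([.469,-.2403,.055])"
```

```text
-0.13 0 
-0.11 0 
-0.09 0 
-0.07 0 
-0.05 0 
-0.03 131 0.09841619525913248
-0.01 218 0.102529259442381
0.01 150 0.09747391665915006
0.03 0 
0.05 0 
0.07 17 0.06495000676153184
0.09 167 0.06720775310735383
0.11 229 0.0680963310869307
-0.032173657401694124 0.03252083708600386 -0.027410333814955914 0.028439567653050692 0.102529259442381
clock: 14.65
tool_pos: [0.4715, -0.2359, 0.1529]
orientation: [-10.0, 89.9, -17.8]
force: [0.5, -0.1, 0.8]
opening: 0.0875
t 14.65 p [ 0.4715 -0.2359  0.1529] q [ -5.2  10.2 -24.    0.  -55.7 -92.6] op 0.0875 F [ 0.5 -0.1  0.8]
x [ 2.4e-03 -8.0e-04 -1.0e+00] jaw [ 1.350e-01  9.908e-01 -4.000e-04] jaw az 82.24
rot units [ 0.009  0.027 -0.068]
rot units [-4.2000e-02  1.4000e-02  3.5932e+01]
lin units [-0.042 -0.074 -1.632]
```

```bash
python3 -m crank '[{"linear":[-0.04,-0.07,-0.4],"rot":[0,0.02,-0.07],"hand":1},{"linear":[0,0,-0.25],"rot":[0,0,0],"hand":1},{"linear":[0,0,0],"rot":[0,0,0],"hand":1}]'; python3 -c "
from h import *
st([.469,-.2403,.055])"
```

```text
clock: 15.02
tool_pos: [0.4724, -0.2388, 0.1162]
orientation: [-19.4, 89.7, -27.2]
force: [-0.3, 0.4, 0.7]
opening: 0.0874
t 15.03 p [ 0.4724 -0.2388  0.1162] q [ -5.5  12.6 -26.5   0.1 -50.7 -92.5] op 0.0874 F [-0.3  0.4  0.7]
x [ 0.0045 -0.0023 -1.    ] jaw [ 0.1369  0.9906 -0.0017] jaw az 82.13
rot units [ 0.027  0.052 -0.047]
rot units [-0.081  0.042 35.953]
lin units [-0.056 -0.026 -1.021]
```

```bash
python3 -m crank '[{"linear":[-0.06,-0.03,-0.3],"rot":[0.02,0.05,-0.04],"hand":1},{"linear":[0,0,-0.3],"rot":[0,0,0],"hand":1},{"linear":[0,0,-0.25],"rot":[0,0,0],"hand":1},{"linear":[0,0,0],"rot":[0,0,0],"hand":1}]'; python3 -c "
from h import *
st([.469,-.2403,.055])"
```

```text
clock: 15.52
tool_pos: [0.4702, -0.2406, 0.0648]
orientation: [-12.6, 89.8, -20.6]
force: [0.3, 0.6, 0.6]
opening: 0.0878
t 15.53 p [ 0.4702 -0.2406  0.0648] q [ -5.8  16.3 -29.7   0.1 -43.8 -92.3] op 0.0878 F [0.3 0.6 0.6]
x [ 0.0032 -0.0012 -1.    ] jaw [ 1.396e-01  9.902e-01 -7.000e-04] jaw az 81.98
rot units [ 0.014  0.037 -0.016]
rot units [-5.7000e-02  2.2000e-02  3.5984e+01]
lin units [-0.02   0.005 -0.164]
```

```bash
python3 -m crank '[{"linear":[-0.02,0.01,-0.16],"rot":[0.01,0.03,0],"hand":1},{"linear":[0,0,0],"rot":[0,0,0],"hand":1},{"linear":[0,0,0],"rot":[0,0,0],"hand":0},{"linear":[0,0,0],"rot":[0,0,0],"hand":0},{"linear":[0,0,0],"rot":[0,0,0],"hand":0},{"linear":[0,0,0],"rot":[0,0,0],"hand":0},{"linear":[0,0,0],"rot":[0,0,0],"hand":0},{"linear":[0,0,0],"rot":[0,0,0],"hand":0}]'; python3 -c "
from h import *
st([.469,-.2403,.055])
snap('scene','s7.png')"
```

```text
clock: 16.52
tool_pos: [0.4702, -0.2403, 0.0567]
orientation: [-10.4, 89.8, -18.4]
force: [-1.6, -0.3, 4.1]
opening: 0.0407
t 16.52 p [ 0.4702 -0.2403  0.0567] q [ -5.7  16.9 -30.2   0.1 -42.7 -92.3] op 0.0407 F [-1.6 -0.3  4.1]
x [ 0.0033 -0.0011 -1.    ] jaw [ 1.391e-01  9.903e-01 -6.000e-04] jaw az 82.0
rot units [ 0.013  0.038 -0.021]
rot units [-6.0000e-02  2.0000e-02  3.5979e+01]
lin units [-0.02   0.    -0.028]
```

View pics/s7.png

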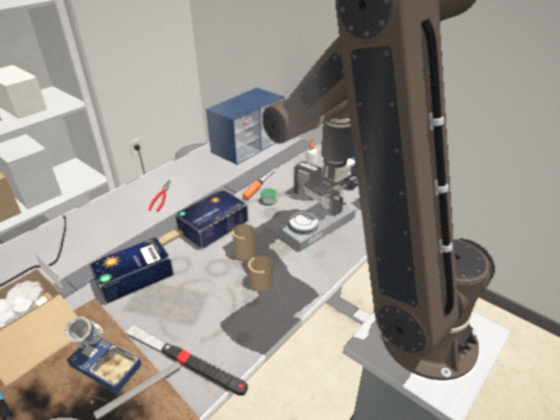

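The opening is 40.7 mm where about 44 was expected, so I lift slowly and watch the force.

```bash
python3 -m crank '[{"linear":[0,0,0.05],"rot":[0,0.03,0],"hand":0},{"linear":[0,0,0.05],"rot":[0,0,0],"hand":0}]';  python3 -m crank '[{"linear":[0,0,0.08],"rot":[0,0,0],"hand":0},{"linear":[0,0,0],"rot":[0,0,0],"hand":0}]'; python3 -c "
from h import *
st([.469,-.2403,.055])
s=snap('top','t8.png');snap('scene','s8.png')
c=s['image'][200:290,270:390];cv2.imwrite('pics/t8c.png',cv2.resize(c[...,::-1],None,fx=5,fy=5))"
```

```text
clock: 16.82
tool_pos: [0.4697, -0.2401, 0.0624]
orientation: [-117.1, 90.0, -125.1]
force: [-0.6, 0.5, -1.1]
opening: 0.0406
clock: 17.08
tool_pos: [0.4697, -0.2401, 0.0675]
orientation: [-122.3, 90.0, -130.3]
force: [-0.6, -0.4, -1.4]
opening: 0.0402
t 17.07 p [ 0.4697 -0.2401  0.0675] q [ -5.7  16.1 -29.5   0.  -44.4 -92.3] op 0.0402 F [-0.6 -0.4 -1.4]
x [-5.e-04 -6.e-04 -1.e+00] jaw [ 1.396e-01  9.902e-01 -6.000e-04] jaw az 81.98
rot units [ 0.006 -0.005 -0.015]
rot units [9.0000e-03 1.0000e-02 3.5985e+01]
lin units [-0.011 -0.004 -0.209]
```

View pics/t8c.png

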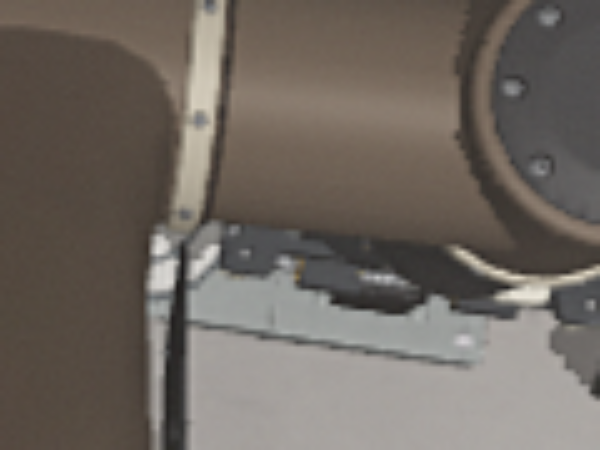

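The load is about 1.5 N, which is the cassette's weight, so it is free of the bay. Lifting further.

```bash
python3 -m crank '[{"linear":[0,0,0.15],"rot":[0,0,0],"hand":0},{"linear":[0,0,0.2],"rot":[0,0,0],"hand":0},{"linear":[0,0,0.2],"rot":[0,0,0],"hand":0},{"linear":[0,0,0.2],"rot":[0,0,0],"hand":0},{"linear":[0,0,0.3],"rot":[0,0,0],"hand":0},{"linear":[0,0,0.4],"rot":[0,0,0],"hand":0},{"linear":[0,0,0.4],"rot":[0,0,0],"hand":0},{"linear":[0,0,0.3],"rot":[0,0,0],"hand":0},{"linear":[0,0,0.2],"rot":[0,0,0],"hand":0},{"linear":[0,0,0],"rot":[0,0,0],"hand":0}]'; python3 -c "
from h import *
st()
s=snap('top','t9.png');np.savez('pics/t9.npz',**s);s=snap('scene','s9.png');np.savez('pics/s9.npz',**s)
c=s['image'][110:290,220:400];cv2.imwrite('pics/s9c.png',cv2.resize(c[...,::-1],None,fx=3.3,fy=3.3))"
```

```text
clock: 18.42
tool_pos: [0.469, -0.24, 0.219]
orientation: [-7.8, 89.8, -15.9]
force: [0.2, 0.6, -2.5]
opening: 0.0408
t 18.43 p [ 0.469 -0.24   0.219] q [ -5.7   6.8 -18.7   0.  -64.4 -92.3] op 0.0408 F [ 0.2  0.6 -2.5]
x [ 2.8e-03 -8.0e-04 -1.0e+00] jaw [ 1.397e-01  9.902e-01 -4.000e-04] jaw az 81.97
rot units [ 0.009  0.032 -0.014]
rot units [-5.0000e-02  1.4000e-02  3.5986e+01]
```

View pics/s9c.png

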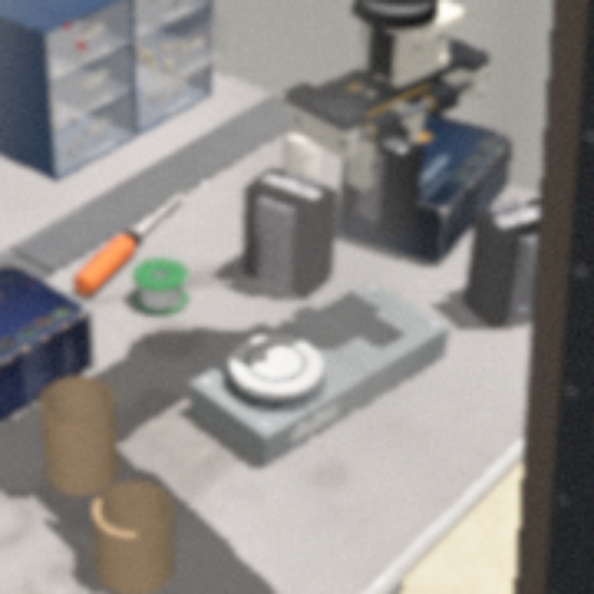

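View pics/t9.png

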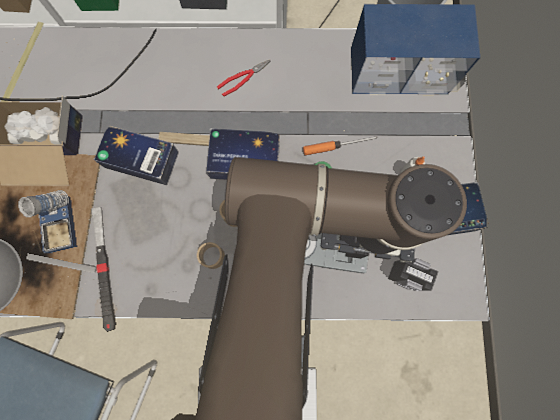

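Run:
```python
from h import *
s=dict(np.load('pics/s9.npz'));P=pts(s).reshape(-1,3);P=P[np.isfinite(P[:,2])]
y=np.array([.141,.99]);x=np.array([.99,-.141]);d=P[:,:2]-[.469,-.2403];a,b=d@x,d@y
k=(abs(a)<.04)&(abs(b)<.035)
h,e=np.histogram(P[k,2],np.arange(0,.32,.02));print(dict(zip(np.round(e,2),h)))
for lo in(.16,.18,.2,.22,.24):
    q=k&(P[:,2]>lo)&(P[:,2]<lo+.02)
    if q.any():print(lo,a[q].min(),a[q].max(),b[q].min(),b[q].max())
q=k&(P[:,2]>.1);print('foot z',np.percentile(P[q,2],[0,1,5]))
for n,c in(('tall',(.571,.0733)),('short',(.4497,.1317)),('reel',(.6975,-.1806)),('table',(.4874,-.1118))):
    q=(np.hypot(P[:,0]-c[0],P[:,1]-c[1])<.06)&(P[:,2]>.015 if n!='table' else (P[:,2]>.048)&(P[:,2]<.075));p=P[q]
    zt=np.percentile(p[:,2],98);t=p[p[:,2]>zt-.008];print(n,zt,cv2.minEnclosingCircle(t[:,:2].astype(np.float32)),len(t))
st()
```

```text
{np.float64(0.0): np.int64(88), np.float64(0.02): np.int64(205), np.float64(0.04): np.int64(10), np.float64(0.06): np.int64(0), np.float64(0.08): np.int64(0), np.float64(0.1): np.int64(0), np.float64(0.12): np.int64(0), np.float64(0.14): np.int64(0), np.float64(0.16): np.int64(62), np.float64(0.18): np.int64(135), np.float64(0.2): np.int64(92), np.float64(0.22): np.int64(110), np.float64(0.24): np.int64(144), np.float64(0.26): np.int64(36), np.float64(0.28): np.int64(72)}
0.16 -0.035584807920691075 0.028955791859410634 -0.019642739804085423 0.023786635758603906
0.18 -0.03610931748879531 0.030059870403653415 -0.019727504815941238 0.02345877595758214
0.2 -0.037625488868689126 0.03160660957707581 -0.01649411768869837 0.03486358699608543
0.22 -0.036919354748846216 0.026966480253957464 -0.01937467266618548 0.034967088548727605
0.24 -0.03614295062877608 0.0009025749615171503 -0.03224586733639796 0.0349109525228098
foot z [0.16569082 0.17173574 0.18356182]
tall 0.08688426047376366 ((0.5692790150642395, 0.07550886273384094), 0.036133773624897) 140
short 0.07145898437696023 ((0.4493061602115631, 0.13504572212696075), 0.03609344735741615) 157
reel 0.0359499804510841 ((0.6972084045410156, -0.1765919327735901), 0.0318814180791378) 124
table 0.06312939778062458 ((0.4855569899082184, -0.10967696458101273), 0.04680674895644188) 400
t 18.52 p [ 0.4684 -0.2398  0.2176] q [ -5.7   6.8 -18.8   0.  -64.3 -92.3] op 0.0402 F [ 0.6 -0.5 -1.8]
x [ 6.e-04 -2.e-04 -1.e+00] jaw [ 1.398e-01  9.902e-01 -1.000e-04] jaw az 81.96
rot units [ 0.002  0.007 -0.012]
rot units [-1.1000e-02  4.0000e-03  3.5988e+01]
```

```bash
python3 -m crank '[{"linear":[0,0,0],"rot":[0,0,0],"hand":0},{"linear":[0,0,0],"rot":[0,0,0],"hand":0},{"linear":[0,0,0],"rot":[0,0,0],"hand":0},{"linear":[0,0,0],"rot":[0,0,0],"hand":0}]'; python3 -c "
from h import *
st();print(ticket.close_job())"
```

```text
clock: 19.02
tool_pos: [0.4673, -0.2395, 0.2153]
orientation: [177.9, 89.8, 169.9]
force: [1.2, -0.8, -1.6]
opening: 0.0404
t 19.02 p [ 0.4673 -0.2395  0.2153] q [ -5.7   7.  -18.9  -0.  -64.3 -92.3] op 0.0404 F [ 1.2 -0.8 -1.6]
x [-3.5e-03  6.0e-04 -1.0e+00] jaw [1.401e-01 9.901e-01 1.000e-04] jaw az 81.95
rot units [-0.007 -0.04  -0.01 ]
rot units [ 6.300e-02 -1.100e-02  3.599e+01]
the job is handed in; nothing more can be done
None
```

The job is done and handed in at about 19 s of the 64 s allowed.

- **Marking:** I pressed the taller tube's foot onto the sprung table. The table top read 53.9 mm against 62 mm when up, with about 22 N against the stop, so it was fully down. It has since sprung back to about 63 mm.
- **Tall tube:** it stands upright and released on free desk near (0.57, 0.075), clear of the unit.
- **Cassette:** I squeezed the catches of the smallest cassette, the one seated in the bay, and lifted it straight out. It is held upright, within about 0.3° by the tool axis. Its foot is about 0.17 m above the desk, roughly 130 mm above the unit.
- **Left alone:** the short tube and the reel measure within 4 mm of where they started, which I put down to measuring from a different camera view.

Two readings did not match what I expected:
- **Gripper opening:** it read about 40.5 mm on the catches, where 44 mm was expected. The lift showed only the cassette's weight (about 1.5 to 2.5 N) and no jam.
- **Arm drift:** the tool position sank about 2 mm during the half second of holding still before I handed in.

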